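Open the jar of spare jigsaw pieces in the one-handed jar stand

ROBOT

A 6-joint arm with a two-finger parallel gripper is mounted at the origin on the work surface. World frame = base frame: x ahead of the robot, y to its left, z up, the work surface at z = 0. Lengths are in m, angles in rad, forces in N, time in s.
With the tool pointing down it reaches from about 0.35 to 0.975 m from the base axis. Payload 4.9 kg.
Tool frame: the origin (TCP) lies on the centre line of the jaws, within the pads' length; the fingertips stand manip.tip_reach ahead of it and the grasp point (between the pads) is the TCP (manip.tip_reach is the distance from the TCP to the fingertips, in m); z points along the fingers, y is the line along which they close (so a half turn about z gives the same grasp; the last joint's range is limited). The gripper opens to 85 mm and grips with 20 to 120 N. Pads are 22 mm wide; open, the fingers measure 114 mm over their backs; the gripper's body (76 mm by 85 mm) begins 54 mm behind the grasp point. The pads swing forward as they close: fully open they stand 13 mm farther back than shut.
Start: joints at [-0.119, 0.053, 1.613, -0, 1.476, -0.119], TCP at [0.625, 0, 0.25] pointing down, gripper open.
Joint ranges: [-3.01, 3.01], [-1.01, 2.22], [0.06, 2.58], [-1.02, 4.17], [0.09, 2.62], [-3.14, 3.14]. Speed limits (rad/s): [2.57, 2.57, 3.14, 3.14, 3.14, 3.14].

INTERFACE

Orientations are given as a unit quaternion [w, x, y, z].
In Python, from plant import manip gives the robot as it stands. The module is installed in compiled form; this text tells all that it offers.
- The arm moves only by the tool move_arm, never from a script. Its argument "rows" is a list of rows, each a list of 7 numbers: the shift along the tool's x, y, z in cm, then the turn, a rotation vector about the tool's x, y, z in degrees, then the opening, from -1 (shut) to 1 (fully open). In form: [[tx, ty, tz, ax, ay, az, jaw], ...]. A call has 1 to 20 rows; each row shifts and turns the commanded pose from where the row before left it, along the tool's axes as they then stand; what a row does not reach is not made up. A row lasts 1/12 s, in which the tool goes at most 41.7 mm and 7.16 degrees, less where a joint would pass 70% of its speed; a pose out of reach is approached as far as the arm can. A call is refused whole if a number of a shift passes 4.17 or a number of a turn 7.16, either way. A call with a gripper value outside its range is refused whole. The fingers move at their own pace and stop on an object; the grip force is fixed at half the most. Time passes only in rows, so rows that do not move let the fingers close. It gives the time, the measured TCP pose, the force, the opening and the grip force at its end, in the units of the state.
- manip.state(): the state, without advancing time (a new reading comes with each control period).
- manip.grab_frame(name): name is "scene" or "side" or "wrist"; returns a dict with "img" (400x640x3 uint8, blue, green, red), "mtx" (3x3 intrinsics, pixels), "R" (3x3) and "t" (3): a world point X has camera coordinates R X + t. Camera axes: x right, y down, z forward; pixel columns grow to the right and rows downward; lengths in m; the calibration is good to about 2 mm. A picture is of the moment at which its call begins. There is no depth.
- manip.job_done(): hands the job in; it is judged then, once.
The state is a dict: "time": time; "joint_pos": joint angles; "joint_vel": joint speeds; "joint_efforts": joint torques, N m; "tool_pos": TCP position; "tool_rot": TCP orientation; "contact_force": force on the tool from outside, world axes, zero at the start; "ft_torque": the same for the moment, N m; "gripper_width": opening from 0.0 (shut) to 1.0 (fully open); "grasp_force": force on a finger pad.
Only numpy, scipy, OpenCV 4.12 (cv2) and the standard library are available. Lean on these libraries where they do the work, as an engineer would, in place of code of your own. Each camera call takes 0.05 s, during which the arm holds its last target. There are 200 camera calls.

TASK

The square jar of spare jigsaw pieces stands in the jar stand: first push the raised steel bar down past the sprung jaw until it sits fully in the fork clip, so that it braces the jar. Then unscrew the tight cap anticlockwise until its thread lets go, and lift it straight up, leaving the jar standing in the stand and the bar clipped. Finish while still gripping the cap level and still in the air, about 2 cm straight above where it was screwed on; do not put it down or let it go, and leave the other things on the table alone.

Things in the scene. Friction and masses are not known exactly. Their poses are not given: they have to be found in the camera images.
- stand: Plywood jar stand, fixed. Origin: centre of the jar's place, on the table top; z up. Board 10 mm thick, x -78 to +57, y -85 to +85 mm. One post 1 mm behind the jar (face at x = +34, 16 mm wide, top 50 mm above the table). The bar runs along the jar's -x side. Nothing fixed on it is above 57 mm. With the bar up, the jar just turns with its cap.
- bar (a joint): Angle of the steel brace bar, a 12 mm rod, 188 mm from hinge to free end. At 0 it is level, points to the stand's +y, lies in the fork clip, 1 mm from the jar's side: a hard stop; fully home is below 0.03. Positive lifts the free end; the stiff hinge (about 1 N) keeps it where it is left. At about 0.12 it meets the jaw, which resists with up to about 15 N at the pad, then snaps over it.
- bar_hinge (a point): The bar's hinge, at (-40, -72, 40) mm in the stand frame; the bar turns about the stand's x axis. Steel cheeks either side, up to 56 mm above the table.
- fork (a point): Bar axis at the fork clip when home, (-40, +60, 40) mm in the stand frame; the steel fork is 16 mm long along the bar, about 26 mm wide, open at the top.
- bar_pad (a point): Centre of the top face of the flat thumb pad at the bar's free end (30 mm wide, 40 mm along the bar), 168 mm from the hinge along the bar and 7 mm above the bar's axis; home it is at (-40, +96, 47) mm in the stand frame. Push here, down, with the closed fingertips. x is across the bar, z out of the pad.
- jaw (a joint): Angle of the small sprung steel jaw hinged on the -x prong of the fork clip; its round nose overhangs the slot. 0 is shut; the bar pushes it outward to about 0.1 on its way down and it springs back to about 0 over the bar.
- jar: Loose square glass jar of jigsaw pieces, about 0.35 kg; 66 x 66 mm, 60 mm high to its flat shoulder, then a round neck to 86 mm. Origin: centre of its underside (on the board, 10 mm above the table); z up. A springy gasket in the mouth pushes the cap up with about 20 N, so it is tight. Lifting the cap before its thread lets go lifts the jar too.
- cap: Round ribbed aluminium screw cap, 56 mm wide, 27.5 high, 50 g. Origin: centre of its open lower edge, z up; screwed on, 74.5 mm above the table (4.5 above the jar's shoulder), top at 102. Up to 0.5 N m to turn: grip the diameter with 30 N or more. Anticlockwise from above loosens: it rises 4 mm in the first 60 degrees, then the thread lets go; lift at 60 to 95 degrees; a stop blocks it at 100.
- mug: White mug, 76 mm across, 90 mm high, a bystander. Origin: centre of its underside.
- puzzle_box: Cardboard puzzle box, 240 x 170 x 46 mm, a bystander. Origin: centre of its underside.
- tray: Plywood sorting tray with pieces, 130 x 160 x 30 mm, a bystander. Origin: centre of its underside.
Things that resemble listed ones, but are neither listed nor needed, are in the scene too. What is meant by the cap is not pink, and is the smaller of those in its own colour. What is shaped like the stand but blue or pink is not meant.

How it is judged:
By the outcome, as a careful person would: the job done as asked, in the order asked, and still so for the second after the job is handed in, while the arm keeps its last pose, push and grip.
It also fails if it takes over 51 s, if anything falls off the work surface, if the arm or the gripper's body presses on something with over 40 N, if the wrist force passes 120 N, or if a joint passes its speed limit or range.

## Working session

There is one attempt and no reset: what is moved stays moved. The work goes in short steps, Python scripts to look and compute and a tool call to move; the robot and the scene stay as the last step left them, time stands still between calls to the robot, and variables do not carry over. Pictures are saved under pics/ and viewed, at most 10 in all, crops included, and the job is handed in when it is done.

Besides the shell and the picture viewer there is one more tool, called after "Call:" as a command line: name --pt "numbers of a row" for each row, then --argument value for the rest. move_arm: Moves the arm, as the interface text tells. Its arguments: {"type":"object","properties":{"rows":{"type":"array","items":{"type":"array","items":{"type":"number"}}}},"required":["rows"]}

```bash
mkdir -p pics
python3 - <<'E'
from plant import manip
import cv2,json,numpy as np
s=manip.state();print(s, manip.tip_reach)
for n in ("scene","side","wrist"):
    f=manip.grab_frame(n);cv2.imwrite(f"pics/{n}0.png",f["img"]);np.savez(f"pics/{n}0.npz",**f)
    print(n,f["mtx"].tolist(),(-f["R"].T@f["t"]).round(3),f["R"][2].round(2))
E
```

```text
{'time': 0.0, 'joint_pos': array([-1.19004119e-01,  5.33498128e-02,  1.61426303e+00, -2.65683689e-05,
        1.47600038e+00, -1.18990832e-01]), 'joint_vel': array([-0.00073079, -0.00092502, -0.00010673, -0.00099846, -0.00025355,
        0.00091829]), 'joint_efforts': array([ 2.70554956e-04, -3.93670499e+01, -3.70175600e+01, -1.62778279e-04,
        6.93513779e-03, -6.06393527e-06]), 'tool_pos': array([6.24427540e-01, 5.93512637e-05, 2.49085848e-01]), 'tool_rot': array([-7.85960531e-04,  7.07110219e-01,  7.07102621e-01, -6.34911436e-04]), 'contact_force': array([0.26380768, 0.5023368 , 0.1929608 ]), 'ft_torque': array([-0.01526364, -0.05053832, -0.01057507]), 'grasp_force': 0.0, 'gripper_width': 0.9943640793836724} 0.019
scene [[490.2259984880365, 0.0, 317.9890770960267], [0.0, 490.2259984880365, 195.8126624280001], [0.0, 0.0, 1.0]] [1.032 0.533 1.291] [-0.4  -0.4  -0.83]
side [[398.95098035560295, 0.0, 323.33257505529554], [0.0, 398.95098035560295, 194.9531065535427], [0.0, 0.0, 1.0]] [-0.12  -0.602  0.844] [ 0.51  0.52 -0.69]
wrist [[293.95861156113193, 0.0, 322.4548751306267], [0.0, 293.95861156113193, 194.89710588173375], [0.0, 0.0, 1.0]] [0.625 0.073 0.372] [-0.   -0.29 -0.96]
```

View pics/scene0.png

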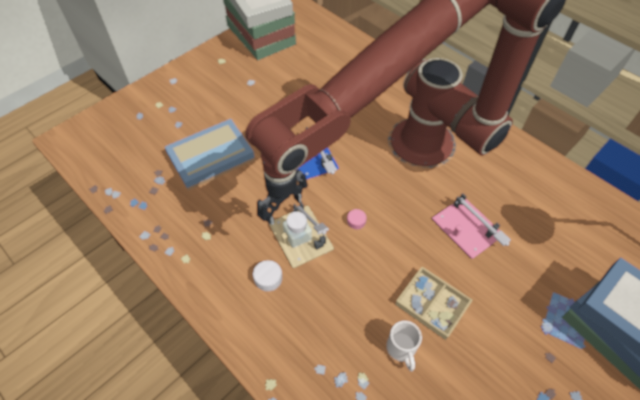

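View pics/side0.png

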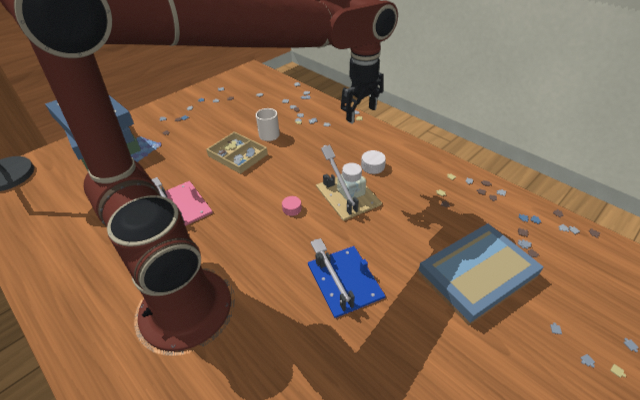

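The scene view shows the plywood stand at about (302,236) with the white cap at (297,222), and a larger white cap beside it at (267,275). In the side view the stand is at (348,192) with the bar raised towards (327,152). I'll enlarge both.

Run:
```python
import cv2,numpy as np
a=cv2.imread("pics/scene0.png")[185:285,250:350];b=cv2.imread("pics/side0.png")[130:230,300:400]
cv2.imwrite("pics/c0.png",np.hstack([cv2.resize(i,(400,400),interpolation=cv2.INTER_CUBIC) for i in (a,b)]))
```

```text
(no output)
```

View pics/c0.png

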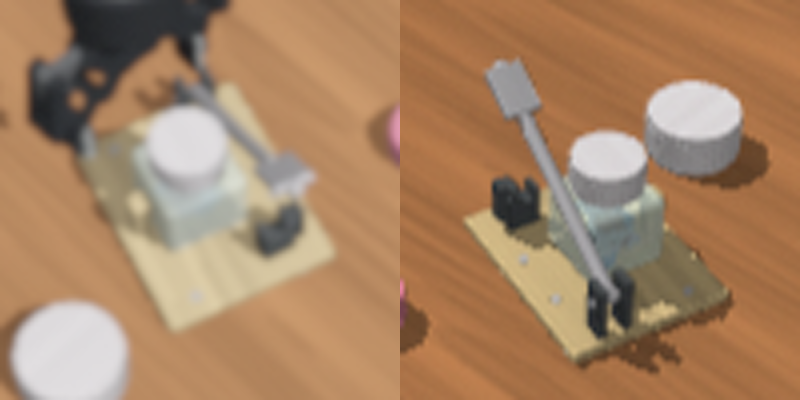

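View pics/wrist0.png

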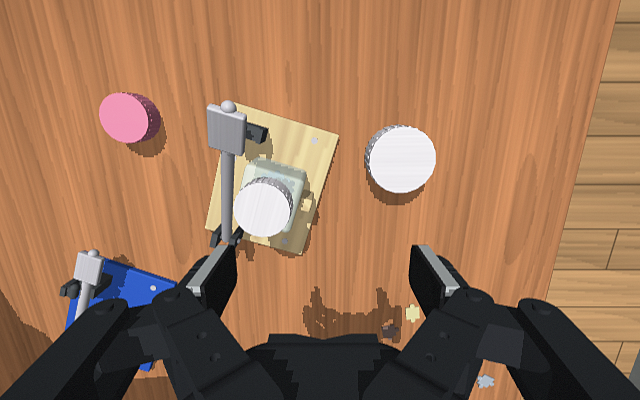

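The wrist view shows the stand sharply: board corners (339,134), (302,255), (206,228), cap top at (264,207), raised pad at (226,129). I'll fit the stand's pose and the bar angle to these points from all the views.

```bash
cat > fit.py <<'E'
import cv2,numpy as np
from scipy.optimize import least_squares
F={n:dict(np.load(f"pics/{n}0.npz")) for n in ("scene","side","wrist")}
def proj(n,X):
    f=F[n];c=f["R"]@X+f["t"].ravel();p=f["mtx"]@c;return p[:2]/p[2]
def stand(p,v):
    c,s=np.cos(p[2]),np.sin(p[2]);return np.array([p[0]+c*v[0]-s*v[1],p[1]+s*v[0]+c*v[1],v[2]])
def bar(th,x,l,h): # x across, l along, h above axis
    return np.array([-.040+x,-.072+l*np.cos(th)-h*np.sin(th),.040+l*np.sin(th)+h*np.cos(th)])
B=lambda x,y:("b",(x,y,.010)); P=lambda x,l:("p",(x,l,.007))
obs=[("wrist",(339,134),B(.057,.085)),("wrist",(302,255),B(.057,-.085)),("wrist",(206,228),B(-.078,-.085)),
("wrist",(264,207),("b",(0,0,.102))),("wrist",(226.5,129),P(0,.168)),
("side",(316,185),B(-.078,.085)),("side",(345,218.5),B(-.078,-.085)),("side",(382,203),B(.057,-.085)),("side",(452,0),None),
("side",(328.5,152),P(0,.168)),("side",(352,167.5),("b",(0,0,.102))),
("scene",(250+188/4,185+143/4),("b",(0,0,.102))),("scene",(250+175/4,185+328/4),B(.057,.085)),("scene",(250+335/4,185+250/4),B(-.078,.085))]
obs=[o for o in obs if o[2]]
def res(p):
    return np.concatenate([proj(n,stand(p,v if k=="b" else bar(p[3],*v)))-uv for n,uv,(k,v) in obs])
best=min((least_squares(res,[.6,-.1,y,.4],loss="soft_l1") for y in np.arange(-3,3.2,.7)),key=lambda r:r.cost)
p=best.x
if __name__=="__main__":
    print(p,best.cost,np.degrees(p[2:]))
    for o,r in zip(obs,res(p).reshape(-1,2)):print(o[0],o[2],r.round(1))
    print("pad",stand(p,bar(p[3],0,.168,.007)),"home",stand(p,(-.04,.096,.047)))
E
python3 fit.py
```

```text
[ 0.56682356 -0.02199609 -0.28512255  0.52858159] 8.56377774785904 [-16.33631866  30.28549432]
wrist ('b', (0.057, 0.085, 0.01)) [ 0.8 -1.2]
wrist ('b', (0.057, -0.085, 0.01)) [ 0.9 -0.7]
wrist ('b', (-0.078, -0.085, 0.01)) [-0.9  0.5]
wrist ('b', (0, 0, 0.102)) [-1.   2.2]
wrist ('p', (0, 0.168, 0.007)) [0.5 0.4]
side ('b', (-0.078, 0.085, 0.01)) [-1.2 -0.8]
side ('b', (-0.078, -0.085, 0.01)) [-2.1 -0.1]
side ('b', (0.057, -0.085, 0.01)) [-0.3 -1.2]
side ('p', (0, 0.168, 0.007)) [-1.1  0.2]
side ('b', (0, 0, 0.102)) [-0.7  0.9]
scene ('b', (0, 0, 0.102)) [-0.9 -0.4]
scene ('b', (0.057, 0.085, 0.01)) [-0.9  0.3]
scene ('b', (-0.078, 0.085, 0.01)) [0.1 0.1]
pad [0.54799883 0.05598906 0.13076858] home [0.55544087 0.08137912 0.047     ]
```

The fit holds to about 2 px: stand at (0.567, -0.022), yaw -16.3°, bar at about 30°. I'll align the tool to the stand, shut the fingers and go above the pad.

Call:
move_arm --pt "0 0 0 0 0 5.4 -1" --pt "0 0 0 0 0 5.4 -1" --pt "0 0 0 0 0 5.5 -1" --pt "0.8 -2 0 0 0 0 -1" --pt "0.8 -2.3 0 0 0 0 -1" --pt "0.8 -2.3 0 0 0 0 -1" --pt "0.9 -2.3 0 0 0 0 -1" --pt "0 0 2 0 0 0 -1" --pt "0 0 2 0 0 0 -1" --pt "0 0 2 0 0 0 -1" --pt "0 0 0 0 0 0 -1" --pt "0 0 0 0 0 0 -1"

```text
time: 1.15
tool_pos: [0.5478, 0.0567, 0.1889]
tool_rot: [-0.001, 0.8, 0.6, -0.001]
contact_force: [-0.4, 0.1, -0.1]
gripper_width: -0.002
grasp_force: 0.0
```

```bash
cat > st.py <<'E'
from plant import manip
import numpy as np
from fit import p
from scipy.spatial.transform import Rotation as R
def show():
    s=manip.state();t=s["tool_pos"];c,sn=np.cos(p[2]),np.sin(p[2]);d=t-[p[0],p[1],0]
    M=R.from_quat(s["tool_rot"],scalar_first=True).as_matrix()
    S=np.array([[c,-sn,0],[sn,c,0],[0,0,1]])
    print("t",round(s["time"],2),"stand xyz mm",((S.T@d)*1e3).round(1),"tip z",round(t[2]*1e3-19,1),"F",s["contact_force"].round(1),"w",round(s["gripper_width"],3),"g",round(s["grasp_force"],1),"j6",s["joint_pos"][5].round(2))
    print((S.T@M).round(3).tolist())
if __name__=="__main__":show()
E
python3 st.py
python3 - <<'E'
from plant import manip
import cv2,numpy as np
f=manip.grab_frame("wrist");cv2.imwrite("pics/w1.png",f["img"]);np.savez("pics/w1.npz",**f)
E
```

```text
t 1.15 stand xyz mm [-40.4  70.2 188.9] tip z 169.9 F [-0.4  0.1 -0.1] w -0.002 g 0.0 j6 0.25
[[-0.001, 1.0, -0.003], [1.0, 0.001, -0.001], [-0.001, -0.003, -1.0]]
```

View pics/w1.png

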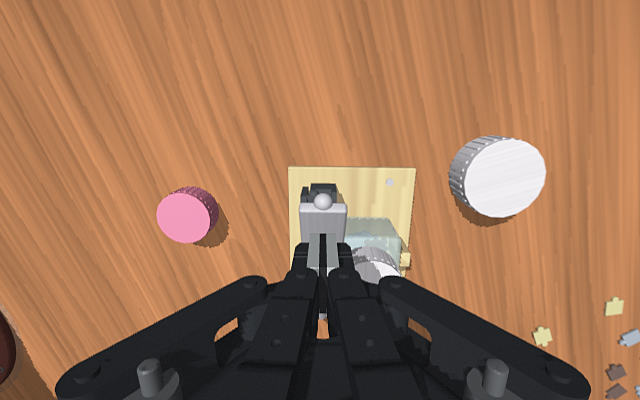

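The shut fingers stand squarely above the pad (pad about (323,220), fingers in line at x=323). I'll push down along the pad's arc.

Call:
move_arm --pt "0 0 1.5 0 0 0 -1" --pt "0 0 1.2 0 0 0 -1" --pt "0 0 0.6 0 0 0 -1" --pt "0 0 0.6 0 0 0 -1" --pt "0.4 0 0.7 0 0 0 -1" --pt "0.4 0 0.7 0 0 0 -1" --pt "0.3 0 0.7 0 0 0 -1" --pt "0.3 0 0.7 0 0 0 -1" --pt "0.2 0 0.7 0 0 0 -1" --pt "0.3 0 0.7 0 0 0 -1" --pt "0.2 0 0.7 0 0 0 -1" --pt "0.2 0 0.7 0 0 0 -1" --pt "0.1 0 0.4 0 0 0 -1" --pt "0 0 0 0 0 0 -1"

```text
time: 2.37
tool_pos: [0.5547, 0.0799, 0.0898]
tool_rot: [-0.001, 0.8, 0.6, -0.001]
contact_force: [0.3, -0.8, -0.4]
gripper_width: -0.001
grasp_force: 0.0
```

```bash
python3 st.py
```

```text
t 2.37 stand xyz mm [-40.3  94.4  89.8] tip z 70.8 F [ 0.3 -0.8 -0.4] w -0.001 g 0.0 j6 0.29
[[-0.001, 1.0, -0.002], [1.0, 0.001, -0.001], [-0.001, -0.002, -1.0]]
```

Call:
move_arm --pt "0 0 0.3 0 0 0 -1" --pt "0.1 0 0.3 0 0 0 -1" --pt "0 0 0.3 0 0 0 -1" --pt "0 0 0.3 0 0 0 -1" --pt "0 0 0.3 0 0 0 -1" --pt "0 0 0.2 0 0 0 -1" --pt "0 0 0.2 0 0 0 -1" --pt "0 0 0.2 0 0 0 -1" --pt "0 0 0.1 0 0 0 -1"

```text
time: 3.12
tool_pos: [0.5555, 0.0804, 0.0687]
tool_rot: [0.0, 0.8, 0.6, -0.0]
contact_force: [0.8, 0.2, -0.8]
gripper_width: -0.003
grasp_force: 0.0
```

```bash
python3 st.py
```

```text
t 3.12 stand xyz mm [-39.6  95.1  68.7] tip z 49.7 F [ 0.8  0.2 -0.8] w -0.003 g 0.0 j6 0.3
[[-0.001, 1.0, -0.0], [1.0, 0.001, -0.001], [-0.001, -0.0, -1.0]]
```

Call:
move_arm --pt "0 0 0.1 0 0 0 -1" --pt "0 0 0.1 0 0 0 -1" --pt "0 0 0.1 0 0 0 -1" --pt "0 0 0.1 0 0 0 -1" --pt "0 0 0 0 0 0 -1" --pt "0 0 0 0 0 0 -1"

```text
time: 3.62
tool_pos: [0.5556, 0.0805, 0.0659]
tool_rot: [-0.0, 0.8, 0.6, -0.001]
contact_force: [-2.5, -1.1, 4.5]
gripper_width: -0.002
grasp_force: 2.5
```

```bash
python3 st.py
python3 - <<'E'
from plant import manip
import cv2,numpy as np
f=manip.grab_frame("side")["img"];g=manip.grab_frame("wrist")["img"]
cv2.imwrite("pics/c2.png",np.hstack([cv2.resize(f[130:230,300:400],(400,400),interpolation=3),cv2.resize(g[150:350,220:420],(400,400),interpolation=3)]))
E
```

```text
t 3.62 stand xyz mm [-39.6  95.2  65.9] tip z 46.9 F [-2.5 -1.1  4.5] w -0.002 g 2.5 j6 0.3
[[-0.001, 1.0, -0.001], [1.0, 0.001, -0.001], [-0.001, -0.001, -1.0]]
```

View pics/c2.png

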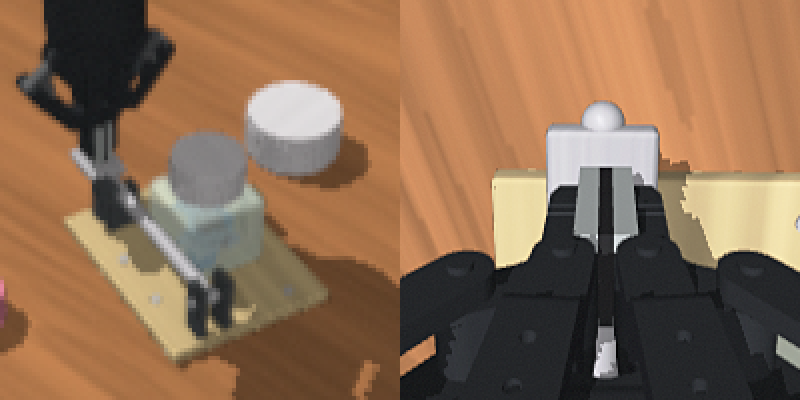

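The bar looks level and the pad is down, with contact at the expected home height. I'll press a little harder to confirm the hard stop.

Call:
move_arm --pt "0 0 0.1 0 0 0 -1" --pt "0 0 0.1 0 0 0 -1" --pt "0 0 0.1 0 0 0 -1" --pt "0 0 0 0 0 0 -1" --pt "0 0 0 0 0 0 -1"

```text
time: 4.13
tool_pos: [0.556, 0.0805, 0.0654]
tool_rot: [-0.0, 0.8, 0.6, -0.001]
contact_force: [-10.0, -1.3, 18.6]
gripper_width: -0.002
grasp_force: 9.5
```

```bash
python3 st.py
```

```text
t 4.13 stand xyz mm [-39.2  95.3  65.4] tip z 46.4 F [-10.   -1.3  18.6] w -0.002 g 9.5 j6 0.3
[[-0.001, 1.0, -0.002], [1.0, 0.001, -0.001], [-0.001, -0.002, -1.0]]
```

Force reached 19 N with the pad at 46.4 mm, which matches the stop at the expected 47. Now I'll lift, open and go above the cap.

Call:
move_arm --pt "0 0 -1 0 0 0 -1" --pt "0 0 -3 0 0 0 -1" --pt "0 0 -3 0 0 0 -1" --pt "0 0 -3 0 0 0 0" --pt "0 0 -3 0 0 0 1" --pt "-2.4 1 0 0 0 0 1" --pt "-2.4 1 0 0 0 0 1" --pt "-2.4 1 0 0 0 0 1" --pt "-2.3 0.9 0 0 0 0 1" --pt "0 0 0 0 0 0 1" --pt "0 0 0 0 0 0 1" --pt "0 0 0 0 0 0 1"

```text
time: 5.13
tool_pos: [0.5665, -0.0212, 0.1921]
tool_rot: [-0.0, 0.8, 0.6, 0.0]
contact_force: [0.6, -0.6, 1.0]
gripper_width: 1.002
grasp_force: 0.0
```

```bash
python3 st.py
python3 - <<'E'
from plant import manip
import cv2,numpy as np
f=manip.grab_frame("wrist");cv2.imwrite("pics/w3.png",f["img"]);np.savez("pics/w3.npz",**f)
f=manip.grab_frame("side");cv2.imwrite("pics/s3.png",f["img"]);np.savez("pics/s3.npz",**f)
E
```

```text
t 5.13 stand xyz mm [ -0.6   0.7 192.1] tip z 173.1 F [ 0.6 -0.6  1. ] w 1.002 g 0.0 j6 0.12
[[-0.0, 1.0, -0.0], [1.0, 0.0, 0.0], [0.0, -0.0, -1.0]]
```

View pics/w3.png

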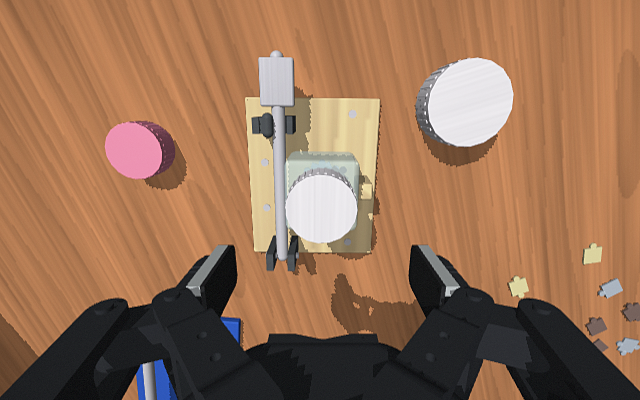

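The bar lies in the fork with the jaw over it (265,125), the pad is at (276,82), and the cap top is centred at (321,208). I'll locate the cap in the stand frame and check the pad height.

Run:
```python
import numpy as np,cv2
from fit import p,stand
f=dict(np.load("pics/w3.npz"));C=-f["R"].T@f["t"].ravel()
def pj(X,f=f):
    q=f["mtx"]@(f["R"]@X+f["t"].ravel());return (q[:2]/q[2]).round(1)
d=f["R"].T@np.linalg.inv(f["mtx"])@[321,208,1];X=C+d*(.102-C[2])/d[2]
c,s=np.cos(p[2]),np.sin(p[2]);print("cap stand",np.array([[c,s],[-s,c]])@(X[:2]-p[:2])*1e3)
a=np.arange(0,6.28,.1);print("cap fit spans",np.ptp([pj(stand(p,(.028*np.cos(t),.028*np.sin(t),.102))) for t in a],axis=0))
from fit import bar
for th in (0,.03,.12):print(th,pj(stand(p,bar(th,0,.168,.007))),pj(stand(p,bar(th,0,.148,.007))),pj(stand(p,bar(th,0,.188,.007))))
print([pj(stand(p,v)) for v in ((.057,.085,.01),(.057,-.085,.01),(-.078,-.085,.01),(-.078,.085,.01))])
```

```text
cap stand [-1.29732998 -0.20793591]
cap fit spans [73.1 69.2]
0 [275.8  80.1] [276.8 104.6] [274.7  54.4]
0.03 [274.9  79.9] [276.1 104.9] [273.6  53.6]
0.12 [272.   80.6] [273.7 106.9] [270.2  52.5]
[array([380.7,  95.4]), array([372.3, 251.6]), array([254.8, 251.5]), array([243.4,  95.4])]
```

The bar angle reads about 0, so it is home. The cap centre is at about (-1, 0) mm in the stand frame. I'll pre-turn 40° clockwise, descend and grip.

Call:
move_arm --pt "-0.07 -0.05 0 0 0 0 1" --pt "0 0 1 0 0 7 1" --pt "0 0 1 0 0 7 1" --pt "0 0 1 0 0 7 1" --pt "0 0 1 0 0 7 1" --pt "0 0 1 0 0 7 1" --pt "0 0 0 0 0 5 1" --pt "0 0 1 0 0 0 1" --pt "0 0 1 0 0 0 1" --pt "0 0 1 0 0 0 1" --pt "0 0 1 0 0 0 1" --pt "0 0 0.8 0 0 0 1" --pt "0 0 0 0 0 0 1" --pt "0 0 0 0 0 0 -1" --pt "0 0 0 0 0 0 -1" --pt "0 0 0 0 0 0 -1" --pt "0 0 0 0 0 0 -1" --pt "0 0 0 0 0 0 -1" --pt "0 0 0 0 0 0 -1"

```text
time: 6.82
tool_pos: [0.5668, -0.0223, 0.0954]
tool_rot: [0.001, 0.957, 0.29, 0.001]
contact_force: [0.3, -0.6, 3.1]
gripper_width: 0.625
grasp_force: 63.4
```

```bash
python3 st.py
```

```text
t 6.82 stand xyz mm [ 0.1 -0.3 95.4] tip z 76.4 F [ 0.3 -0.6  3.1] w 0.625 g 63.4 j6 0.81
[[0.642, 0.767, 0.002], [0.767, -0.642, -0.0], [0.002, 0.002, -1.0]]
```

Cap gripped at 63 N. I'll turn it anticlockwise 78°, rising 4 mm over the first 60°.

Call:
move_arm --pt "0 0 -0.04 0 0 -6 -1" --pt "0 0 -0.04 0 0 -6 -1" --pt "0 0 -0.04 0 0 -6 -1" --pt "0 0 -0.04 0 0 -6 -1" --pt "0 0 -0.04 0 0 -6 -1" --pt "0 0 -0.04 0 0 -6 -1" --pt "0 0 -0.04 0 0 -6 -1" --pt "0 0 -0.04 0 0 -6 -1" --pt "0 0 -0.04 0 0 -6 -1" --pt "0 0 -0.04 0 0 -6 -1" --pt "0 0 0 0 0 -6 -1" --pt "0 0 0 0 0 -6 -1" --pt "0 0 0 0 0 -6 -1" --pt "0 0 0 0 0 0 -1" --pt "0 0 0 0 0 0 -1"

```text
time: 8.07
tool_pos: [0.5648, -0.0212, 0.0978]
tool_rot: [-0.002, 0.562, 0.827, -0.0]
contact_force: [-3.7, 3.7, 2.3]
gripper_width: 0.624
grasp_force: 64.1
```

```bash
python3 st.py
python3 - <<'E'
from plant import manip
import cv2,numpy as np
print(manip.state()["ft_torque"])
f=manip.grab_frame("side")["img"];g=manip.grab_frame("wrist")["img"]
cv2.imwrite("pics/c4.png",np.hstack([cv2.resize(f[130:230,300:400],(400,400),interpolation=3),cv2.resize(g[100:400,170:470],(400,400),interpolation=3)]))
E
```

```text
t 8.07 stand xyz mm [-2.1  0.2 97.8] tip z 78.8 F [-3.7  3.7  2.3] w 0.624 g 64.1 j6 -0.55
[[-0.614, 0.789, -0.003], [0.789, 0.614, 0.001], [0.003, -0.002, -1.0]]
[0.55039425 0.67541903 0.07043991]
```

View pics/c4.png

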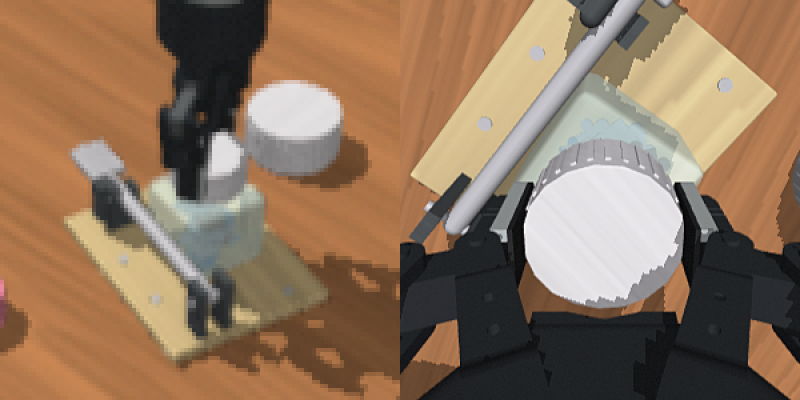

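The jar stayed square, the bar is still clipped and the residual torque is small. I'll do a small test lift of 4 mm.

Call:
move_arm --pt "0 0 -0.1 0 0 0 -1" --pt "0 0 -0.1 0 0 0 -1" --pt "0 0 -0.1 0 0 0 -1" --pt "0 0 -0.1 0 0 0 -1" --pt "0 0 0 0 0 0 -1" --pt "0 0 0 0 0 0 -1"

```text
time: 8.67
tool_pos: [0.5655, -0.0218, 0.1019]
tool_rot: [-0.001, 0.562, 0.827, -0.0]
contact_force: [-2.7, 3.0, -2.1]
gripper_width: 0.63
grasp_force: 63.7
```

```bash
python3 st.py
python3 - <<'E'
from plant import manip
import cv2,numpy as np
print(manip.state()["ft_torque"])
f=manip.grab_frame("side")["img"];g=manip.grab_frame("wrist")["img"]
cv2.imwrite("pics/c5.png",np.hstack([cv2.resize(f[130:230,300:400],(400,400),interpolation=3),cv2.resize(g[100:400,170:470],(400,400),interpolation=3)]))
E
```

```text
t 8.67 stand xyz mm [ -1.4  -0.2 101.9] tip z 82.9 F [-2.7  3.  -2.1] w 0.63 g 63.7 j6 -0.55
[[-0.616, 0.788, -0.001], [0.788, 0.616, 0.0], [0.001, -0.001, -1.0]]
[0.57349551 0.56046497 0.05112313]
```

View pics/c5.png

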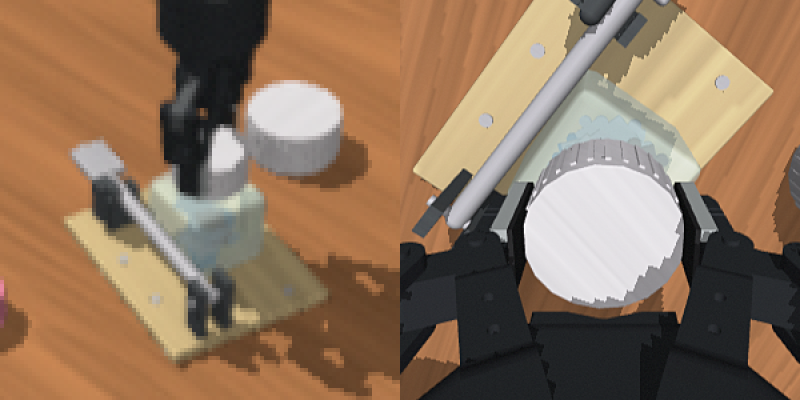

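The cap looks raised and the jar unmoved. I'll check that numerically by image shift before lifting on.

Run:
```python
import cv2,numpy as np
a,b=[cv2.imread(f"pics/{n}.png",0).astype(np.float32) for n in("c4","c5")]
def m(name,x0,x1,y0,y1):
    t=a[y0:y1,x0:x1];w=b[y0-12:y1+12,x0-12:x1+12]
    r=cv2.matchTemplate(w,t,cv2.TM_CCOEFF_NORMED);_,v,_,l=cv2.minMaxLoc(r);print(name,l[0]-12,l[1]-12,round(v,3))
m("side cap",205,245,140,200);m("side jar",200,268,215,270);m("side bar",120,200,190,270)
m("wr board",700,770,50,110);m("wr jar",640,705,120,175);m("wr jar2",545,620,75,130);m("wr bar",480,560,100,200)
```

```text
side cap 0 -4 0.959
side jar 0 0 0.987
side bar 0 0 0.94
wr board -3 -2 0.987
wr jar -1 -3 0.927
wr jar2 -1 -2 0.98
wr bar 0 -1 0.944
```

The jar did not move (0 px) while the cap rose, so the thread is free. I'll lift another 12.5 mm.

Call:
move_arm --pt "0 0 -0.2 0 0 0 -1" --pt "0 0 -0.3 0 0 0 -1" --pt "0 0 -0.3 0 0 0 -1" --pt "0 0 -0.3 0 0 0 -1" --pt "0 0 -0.15 0 0 0 -1" --pt "0 0 0 0 0 0 -1" --pt "0 0 0 0 0 0 -1" --pt "0 0 0 0 0 0 -1" --pt "0 0 0 0 0 0 -1"

```text
time: 9.52
tool_pos: [0.566, -0.0221, 0.1148]
tool_rot: [0.0, 0.561, 0.828, -0.0]
contact_force: [0.3, -0.2, -0.4]
gripper_width: 0.631
grasp_force: 63.7
```

```bash
python3 st.py
python3 - <<'E'
from plant import manip
import cv2,numpy as np
f=manip.grab_frame("side")["img"];g=manip.grab_frame("wrist")["img"]
cv2.imwrite("pics/c6.png",np.hstack([cv2.resize(f[130:230,300:400],(400,400),interpolation=3),cv2.resize(g[100:400,170:470],(400,400),interpolation=3)]))
E
```

```text
t 9.52 stand xyz mm [ -0.8  -0.4 114.8] tip z 95.8 F [ 0.3 -0.2 -0.4] w 0.631 g 63.7 j6 -0.55
[[-0.616, 0.788, 0.0], [0.788, 0.616, -0.0], [-0.0, 0.0, -1.0]]
```

View pics/c6.png

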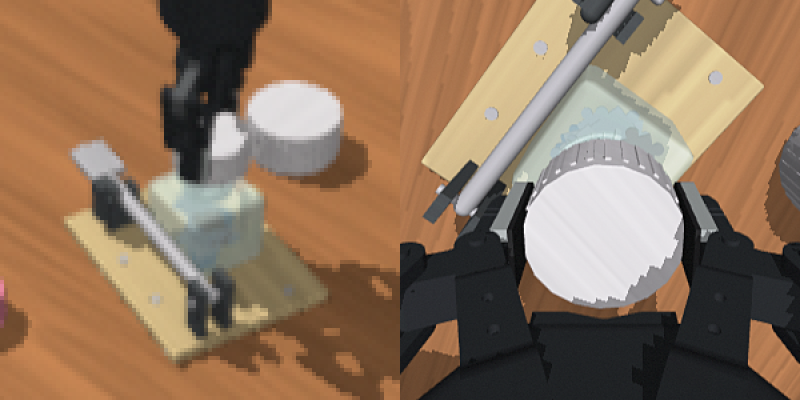

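The cap hangs level and free, about 2 cm up (-0.4 N, its own weight). The jar stands in place and the bar is clipped. Handing in.

```bash
python3 -c "
from plant import manip
print(manip.job_done())"
```

```text
the job is handed in; nothing more can be done
None
```

The job is handed in: the bar is pushed home in the fork clip, and the cap is unscrewed and held level about 2 cm above the jar, which stands unmoved in the stand (about 9.5 s of the 51 s used).

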